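Load the massage-stone warmer from its tray

ROBOT

A 6-joint arm with a two-finger parallel gripper is mounted at the origin on a cart in front of the work surface, level with it; the furniture and walls round the work are solid. World frame = base frame: x ahead of the robot, y to its left, z up, the work surface at z = 0. Lengths are in mm, angles in rad, forces in N, time in s.
With the tool pointing down it reaches from about 325 to 775 mm from the base axis. Payload 9.3 kg.
Tool frame: the origin (TCP) lies at the very end of the fingers, on their centre line; the grasp point (between the pads) lies arm.tcp_to_grasp behind it (arm.tcp_to_grasp is the distance from the TCP to the grasp point, in mm); z points along the fingers, y is the direction in which the jaws open and shut (so a half turn about z gives the same grasp; the last joint's range is limited). The gripper opens to 85 mm and grips with 20 to 120 N. Pads are 22 mm wide; open, the fingers measure 114 mm over their backs; the gripper's body (76 mm by 85 mm) begins 54 mm behind the grasp point. The pads swing forward as they close: fully open they stand 13 mm farther back than shut.
Start: joints at [-1.257, 0.259, 0.021, 1.334, 0, 1.418], TCP at [247.51, -491.157, 231.279] pointing down, gripper open.
Joint ranges: [-3.04, 3.04], [-0.91, 1.82], [-1.04, 1.36], [-1.92, 1.95], [-1.52, 1.45], [-3.14, 3.14]. Speed limits (rad/s): [2.22, 2.22, 2.79, 3.14, 3.14, 3.14].

INTERFACE

Orientations are given as a rotation vector (axis times angle).
In Python, from plant import arm gives the robot as it stands.
- The arm moves only by the tool drive_tool, never from a script. Its arguments are lists of equal length, an entry for each row: "slide": the shift along the tool's x, y, z in mm, a list of three; "rot": the turn, a rotation vector about the tool's x, y, z in degrees, a list of three. A call has 1 to 12 rows; each row is the pose to reach, as a shift and turn from the pose commanded when the call began, along the tool's axes at that moment; what a row does not reach only later rows make up. A row lasts 1/10 s, in which the tool goes at most 50 mm and 8.59 degrees, less where a joint would pass 70% of its speed; a pose out of reach is approached as far as the arm can. A call with a gripper value outside its range is refused whole. "hand" is the opening, from 0 (shut) to 1 (fully open), set as the call begins (left out, the last holds). The fingers move at their own pace and stop on an object; "newtons" is the grip in N (left out, the last holds). Time passes only in rows, so rows that repeat a pose let the fingers close. It gives the time, the measured TCP pose, the force and the opening at its end, in the units of the state.
- arm.observe(): the state, without advancing time (a new reading comes with each control period).
- arm.get_image(name): name is "side" or "top" or "wrist"; returns the picture (420x560x3 uint8, red, green, blue); there is no depth.
- arm.calibration(name): a dict with "vertical_fov" (degrees; the focal length in pixels is half the picture's height over the tangent of half this angle, whatever the lens; pixels are square), "cx", "cy" (the principal point, pixels), "rvec" (rotation vector, rad) and "tvec" (3), from world to camera coordinates, as OpenCV has them. Camera axes: x right, y down, z forward; pixel columns grow to the right and rows downward; lengths in mm; the calibration is good to about 2 mm. A picture is of the moment at which its call begins: read the wrist's pose just before it. calibration takes no time and is no camera call; for the wrist camera it gives the pose at the moment of the call.
- arm.sign_off(): hands the job in, once; it reports no verdict.
The state is a dict: "clock": time; "joints": joint angles; "qvel": joint speeds; "effort": joint torques, N m; "position": TCP position; "tool_rot": TCP orientation; "contact_force": force on the tool from outside, world axes, zero at the start; "wrist_torque": the same for the moment, N m; "gripper_width": opening from 0.0 (shut) to 1.0 (fully open).
Only numpy, scipy, OpenCV 4.12 (cv2) and the standard library are available. Lean on these libraries where they do the work, as an engineer would, in place of code of your own. Each camera call takes 0.05 s, during which the arm holds its last target.

TASK

Take the steel stone tray by its handle and tip it over the open basin of the white warmer so that all five stones go in. Stand the empty tray level on its black mat again, let go of it, and slide the warmer's cover fully shut. Spill no stones and leave the timer, the roll and the cream pot where they are.

Things in the scene. Friction and masses are not known exactly. Their poses are not given: they have to be found in the camera images.
- warmer: White stone warmer, fixed, 170 x 356 x 92 mm, long along its y: a basin, open at the top, on its -y side (robot's right) and a closed control housing, its top level with the rim, on its +y side (left). Origin: on the counter under the centre of the basin; x away from the robot, y towards the housing. Basin inside: 156 mm along x, 150 mm along y, floor at 23 mm, rim at 92 mm over the counter. The housing reaches to y = 275 mm.
- cover (a joint): Sliding flat metal cover of the warmer, 158 x 164 mm, top face 97 mm over the counter. Value in m along the warmer's y: 0 = shut over the basin (against its stop), 0.165 = fully open over the housing. Slides with light friction (about 1.5 N) and stays where left.
- cover_handle (a point): Centre of the cover's black grip bar (90 mm along the warmer's x, 16 mm wide in y, from 116 to 132 mm over the counter), in the middle of the cover, on two short posts 60 mm apart. Axes as the warmer's.
- tray_handle (a point): Centre of the handle bar of the steel stone tray. Tray 193 mm along x, 128 mm along y (over the handle posts); bar along y across the middle, 14 mm thick in x, 20 mm high, 120 mm free between its posts, its centre 82 mm above the tray's underside. Axes: z up from the tray, -x towards its open pouring end (at the start leftwards, to the warmer); the other three sides have walls 30 mm high. With the stones about 0.5 kg.
- tray_lip (a point): Middle of the tray's open pouring lip, 103 mm from the handle towards the tray's -x and 75 mm lower; the floor is 3 mm thick and rises by about 4 mm over the last 44 mm to this lip. Axes as the tray's.
- mat: Thin black rubber mat, fixed, 230 x 170 x 3 mm (x, y, z), on which the tray stands, near its centre, the tray's long side along the mat's. Origin: centre of its underside. A wall cabinet hangs over the back of the counter (beyond about 0.6 m ahead of the robot): keep the wrist and forearm in front of it.
- stone_0_centre (a point): Centre of a dark smooth massage stone, round and flat, 42 mm across, 22 mm thick, loose in the tray.
- stone_1_centre (a point): Centre of a dark smooth massage stone, round and flat, 38 mm across, 24 mm thick, loose in the tray.
- stone_2_centre (a point): Centre of a dark smooth massage stone, round and flat, 44 mm across, 21 mm thick, loose in the tray.
- stone_3_centre (a point): Centre of a dark smooth massage stone, round and flat, 36 mm across, 22 mm thick, loose in the tray.
- stone_4_centre (a point): Centre of a dark smooth massage stone, round and flat, 40 mm across, 25 mm thick, loose in the tray.
- timer: Bystander: white round kitchen-type timer, 55 mm across, 35 mm high, standing between warmer and mat. Origin: centre of its underside.
- strip_roll: Bystander: white roll standing on end, 67 mm across, 70 mm high, right of the mat. Origin: centre of its underside.
- cream_pot: Bystander: cream pot with orange lid, 60 mm across, 38 mm high, behind the warmer. Origin: centre of its underside.
Not all that is in view belongs to the job. Leave any red look-alike of the part that bears stone_0_centre alone.

How it is judged:
By the outcome, as a careful person would: the job done as asked, in the order asked, and still so for the second after the job is handed in, with the robot touching nothing.
It also fails if it takes over 67 s, if anything falls off the work surface, if the arm or the gripper's body presses on something with over 40 N, if the wrist force passes 120 N, or if a joint passes its speed limit or range.

## Working session

There is one attempt and no reset: what is moved stays moved. The work goes in short steps, Python scripts to look and compute and a tool call to move; the robot and the scene stay as the last step left them, time stands still between calls to the robot, and variables do not carry over. Pictures are saved under pics/ and viewed, and the job is handed in when it is done.

Besides the shell and the picture viewer there is one more tool, called after "Emit:" by a JSON object that holds its "api" and its "payload". drive_tool: Moves the arm, as the interface text tells. Its arguments: {"type":"object","properties":{"slide":{"type":"array","items":{"type":"array","items":{"type":"number"}}},"rot":{"type":"array","items":{"type":"array","items":{"type":"number"}}},"hand":{"type":"number"},"newtons":{"type":"number"}},"required":["slide","rot"]}

```bash
ls; mkdir -p pics; python3 - <<'E'
from plant import arm
import cv2
print(arm.observe()); print(arm.tcp_to_grasp)
for n in ["side","top","wrist"]:
    print(n,arm.calibration(n))
    cv2.imwrite(f"pics/{n}0.png",arm.get_image(n)[:,:,::-1])
E
```

```text
pics
{'clock': 0.0, 'joints': array([-1.25657705e+00,  2.59218922e-01,  2.07381371e-02,  1.33366193e+00,
        1.32228049e-05,  1.41823810e+00]), 'qvel': array([-0.00069666, -0.00037599, -0.00188726, -0.00072436, -0.00071797,
       -0.0011011 ]), 'effort': array([-2.21721682e-03, -5.55643845e+01,  3.44529533e+01,  1.37610812e-02,
       -2.21572718e-04, -3.36056780e-05]), 'position': array([ 247.44047601, -490.89007081,  230.64232942]), 'tool_rot': array([-3.05511192e+00, -7.26263479e-01,  1.49996373e-04]), 'contact_force': array([-0.63906179,  0.65483438,  0.02020679]), 'wrist_torque': array([ 0.02711279, -0.0047849 ,  0.00888072]), 'gripper_width': 1.0034530623341005}
18.700000000000003
side {'vertical_fov': 47.10204402898061, 'cx': 274.7623498111361, 'cy': 205.24943609272336, 'rvec': array([ 0.36280121, -2.50893154,  1.55355486]), 'tvec': array([ 429.86528269,  186.87862762, 1453.58735257])}
top {'vertical_fov': 43.331650214992, 'cx': 278.36449869329635, 'cy': 213.33989510319793, 'rvec': array([ 2.20211828, -2.14572335,  0.0556013 ]), 'tvec': array([-109.57470748,  503.62515626, 1607.69306209])}
wrist {'vertical_fov': 61.43026171019287, 'cx': 275.5709329157918, 'cy': 208.39450857459465, 'rvec': array([-2.4260614 ,  1.49449858,  0.25042103]), 'tvec': array([-550.1119555 ,  -41.995154  ,  380.39874611])}
```

View pics/top0.png

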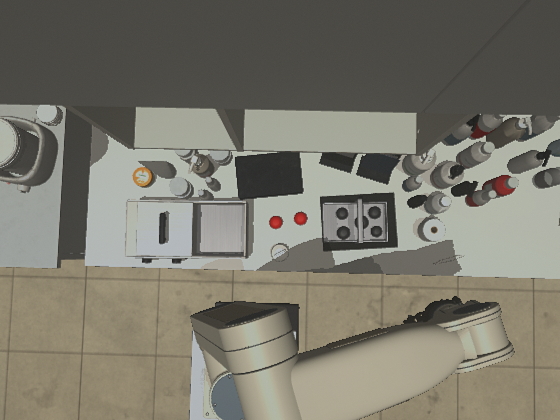

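View pics/side0.png

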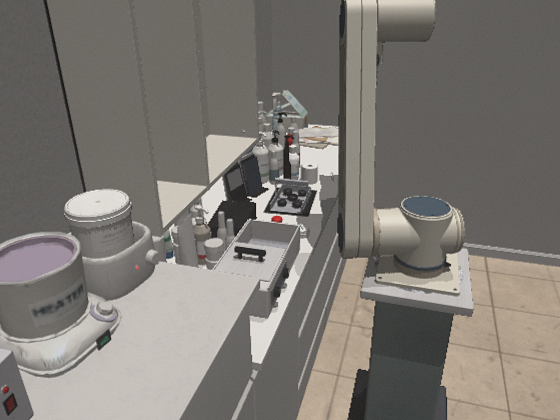

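View pics/wrist0.png

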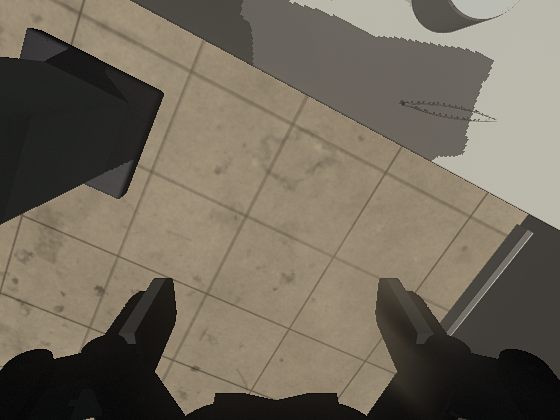

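Top view: warmer at cols 126–248, rows 200–258, with the basin on the right (195–247) and the cover's black grip bar at (164,227). The mat and tray are at (359,222), with the handle bar vertical at col 359. Timer at (280,252), roll (432,230), pot (143,176). The two red stones at (276,222) and (300,218) are look-alikes; the dark stones in the tray are the ones meant.

```bash
cat > h.py <<'E'
import numpy as np, cv2
from scipy.spatial.transform import Rotation as R
def K(c):
    f=210/np.tan(np.radians(c["vertical_fov"]/2)); return np.array([[f,0,c["cx"]],[0,f,c["cy"]],[0,0,1]])
def ray(c,uv):
    M=R.from_rotvec(c["rvec"]).as_matrix(); o=-M.T@c["tvec"]
    d=M.T@np.linalg.inv(K(c))@np.array([uv[0],uv[1],1.]); return o,d
def onz(c,uv,z):
    o,d=ray(c,uv); return o+d*(z-o[2])/d[2]
def proj(c,p):
    M=R.from_rotvec(c["rvec"]).as_matrix(); q=K(c)@(M@np.asarray(p,float)+c["tvec"]); return q[:2]/q[2]
def state(arm):
    s=arm.observe(); print("t",round(s["clock"],2),"p",s["position"].round(1),"R\n",R.from_rotvec(s["tool_rot"]).as_matrix().round(4),"\nF",s["contact_force"].round(1),"w",round(s["gripper_width"],3),"q",s["joints"].round(3)); return s
E
python3 - <<'E'
from plant import arm
from h import *
c=arm.calibration("top")
for n,uv,z in [("handle",(359.5,221),95),("matTL",(320.5,196),3),("matTR",(394,194),3),("matBR",(397,248),3),("matBL",(322,250),3),("coverh",(164,227),132),("basinTL",(195,203),92),("warmBR",(247,257),92),("warmTL",(127,201),92),("warmTR",(246,199),92),("warmBL",(126,258),92),("timer",(280,251),35),("roll",(432,230),70),("pot",(143,176),38),("red",(276,222),10),("red2",(300,218),10)]:
    print(n,onz(c,uv,z).round(0))
im=cv2.imread("pics/top0.png"); 
cv2.imwrite("pics/tc.png",cv2.resize(im[185:270,310:410],None,fx=6,fy=6,interpolation=cv2.INTER_CUBIC))
cv2.imwrite("pics/tc2.png",cv2.resize(im[160:270,120:320],None,fx=4,fy=4,interpolation=cv2.INTER_CUBIC))
cw=arm.calibration("wrist"); s=arm.observe()
M=R.from_rotvec(cw["rvec"]).as_matrix(); o=-M.T@cw["tvec"]; T=R.from_rotvec(s["tool_rot"]).as_matrix()
print("cam in tool",T.T@(o-s["position"]),"\n",M@T)
print(T)
E
```

```text
handle [ 484. -335.   95.]
matTL [ 565. -225.    3.]
matTR [ 576. -452.    3.]
matBR [ 410. -463.    3.]
matBL [ 398. -234.    3.]
coverh [451. 227. 132.]
basinTL [525. 148.  92.]
warmBR [371. -10.  92.]
warmTL [526. 350.  92.]
warmTR [541.  -2.  92.]
warmBL [358. 345.  92.]
timer [ 391. -105.   35.]
roll [ 465. -552.   70.]
pot [609. 321.  38.]
red [480. -90.  10.]
red2 [ 494. -163.   10.]
cam in tool [  83.76007739    0.44437684 -142.33055848] 
 [[-3.18705814e-04  9.99999773e-01 -5.92854462e-04]
 [-9.45644503e-01 -4.94179869e-04 -3.25201830e-01]
 [-3.25202049e-01  4.56985849e-04  9.45644446e-01]]
[[ 8.93020423e-01  4.50016021e-01 -3.25281427e-04]
 [ 4.50016112e-01 -8.93019892e-01  9.86081682e-04]
 [ 1.53269770e-04 -1.02697296e-03 -9.99999461e-01]]
```

View pics/tc.png

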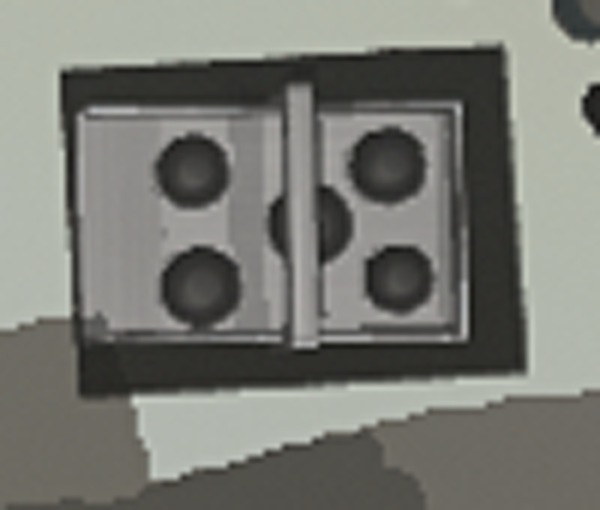

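View pics/tc2.png

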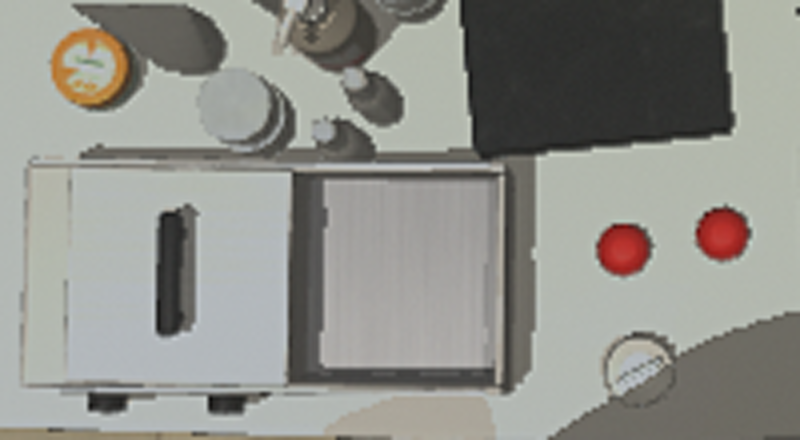

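Emit:
{"api": "drive_tool", "payload": {"slide": [[35,-4,2],[80,-9,6],[125,-15,9],[170,-20,12],[215,-25,15],[255,-30,18],[281,-33,20],[281,-33,20],[281,-33,20],[281,-33,20]], "rot": [[0,0,3],[0,0,7],[0,0,11],[0,0,15],[0,0,19],[0,0,22],[0,0,24],[0,0,24],[0,0,24],[0,0,24]], "hand": 1}}

```text
clock: 1.15
position: [483.0, -335.7, 211.2]
tool_rot: [-3.141, -0.075, 0.001]
contact_force: [0.1, -0.3, -0.1]
gripper_width: 0.997
```

```bash
python3 - <<'E'
from plant import arm
from h import *
import pickle
s=state(arm); c=arm.calibration("wrist"); im=arm.get_image("wrist")[:,:,::-1]
cv2.imwrite("pics/w1.png",im); pickle.dump(c,open("w1.pkl","wb"))
E
```

```text
t 1.15 p [ 483.  -335.7  211.2] R
 [[ 9.989e-01  4.770e-02 -4.000e-04]
 [ 4.770e-02 -9.989e-01  0.000e+00]
 [-4.000e-04 -1.000e-04 -1.000e+00]] 
F [ 0.1 -0.3 -0.1] w 0.997 q [-0.75   0.33   0.073  1.314 -0.     2.344]
```

View pics/w1.png

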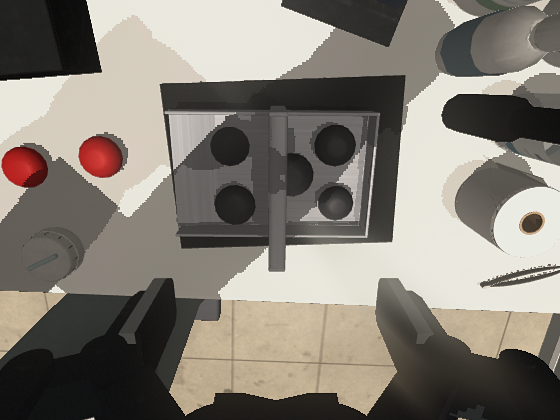

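Wrist view: tray with its bar from (278,107) to (277,270), five dark stones, and the mat around it. The red stones at (24,166) and (101,156) are look-alikes and stay. I'll measure the bar edges and mat corners.

```bash
python3 - <<'E'
from h import *
import pickle
c=pickle.load(open("w1.pkl","rb")); im=cv2.imread("pics/w1.png")
cv2.imwrite("pics/w1c.png",cv2.resize(im[70:285,150:420],None,fx=2.9,fy=2.78,interpolation=cv2.INTER_CUBIC))
a=onz(c,(278,106.5),95);b=onz(c,(277,270.5),95); print(a,b,(a+b)/2,np.linalg.norm(a-b))
for n,uv in [("TL",(161,85)),("TR",(405,75)),("BR",(393,240)),("BL",(181,248))]: print(n,onz(c,uv,3).round(1))
g=cv2.cvtColor(im,cv2.COLOR_BGR2GRAY)
for r in (170,220,240,260): print(r,g[r,262:296])
E
```

```text
[ 553.84535228 -334.6110291    95.        ] [ 424.08177821 -340.23534356   95.        ] [ 488.96356524 -337.42318633   95.        ] 129.8854035998323
TL [ 563.4 -225.2    3. ]
TR [ 582.9 -451.9    3. ]
BR [ 416.3 -466.7    3. ]
BL [ 395.9 -237.2    3. ]
170 [69 70 71 69 70 70 63 64 68 69 70 71 70 71 73 70 70 72 71 70 70 70 68 67
 62 44 45 46 45 45 47 46 47 45]
220 [ 72  71  71  73  71  72  63  80  89  93  98 100 101 103 102 102 102 102
 103 102 104 100  96  80  90 103 102 102 102 102 103 105 105 106]
240 [ 42  42  41  43  41  41  49  85  92  94  99 102 102 104 103 102 102 105
 105 104 104 100  98  71  54  53  57  55  57  58  60  60  60  60]
260 [230 230 230 230 231 237 157  89  94 100 103 103 105 107 106 104 106 106
 105 107 104 100  86 196 234 232 230 230 230 230 230 231 231 230]
```

View pics/w1c.png

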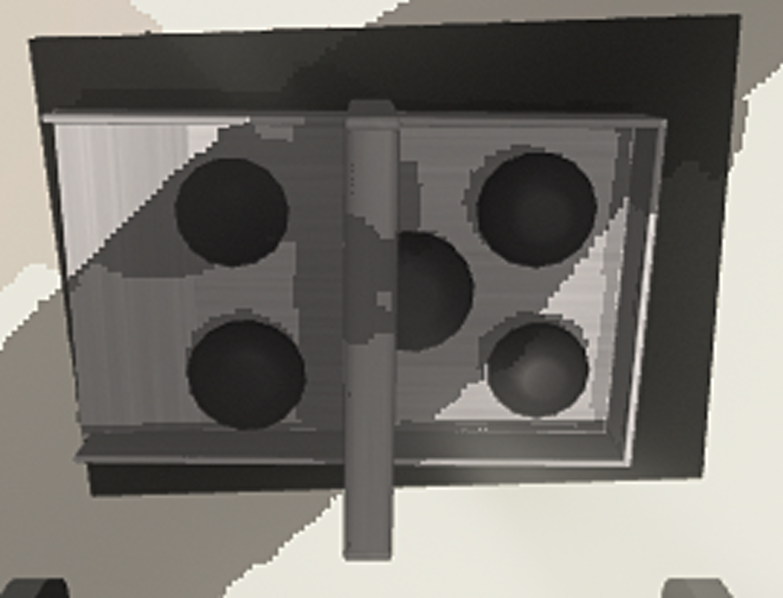

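Emit:
{"api": "drive_tool", "payload": {"slide": [[6,2,25],[6,2,65],[6,2,105],[6,2,130],[6,2,143],[6,2,147],[6,2,147],[6,2,147]], "rot": [[0,0,0],[0,0,0],[0,0,0],[0,0,0],[0,0,0],[0,0,0],[0,0,0],[0,0,0]], "hand": 1}}

```text
clock: 2.0
position: [490.2, -337.7, 65.7]
tool_rot: [3.139, 0.075, 0.003]
contact_force: [-0.1, -0.5, 0.1]
gripper_width: 0.999
```

```bash
python3 - <<'E'
from plant import arm
from h import *
s=state(arm); c=arm.calibration("wrist"); im=arm.get_image("wrist")[:,:,::-1]
cv2.imwrite("pics/w2.png",im)
E
```

```text
t 2.0 p [ 490.2 -337.7   65.7] R
 [[ 0.9989  0.0476  0.0017]
 [ 0.0476 -0.9989 -0.0015]
 [ 0.0016  0.0016 -1.    ]] 
F [-0.1 -0.5  0.1] w 0.999 q [-0.744  0.426 -0.166  0.977 -0.     2.35 ]
```

View pics/w2.png

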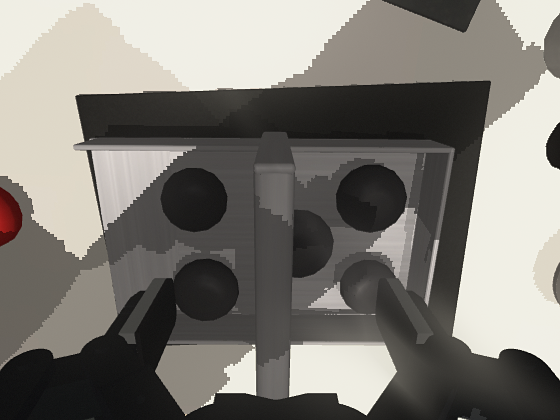

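The bar (centre col ~274) lies midway between the open fingers, clear of the stones. Closing.

Emit:
{"api": "drive_tool", "payload": {"slide": [[0,0,0],[0,0,0],[0,0,0],[0,0,0],[0,0,0],[0,0,0],[0,0,0],[0,0,0]], "rot": [[0,0,0],[0,0,0],[0,0,0],[0,0,0],[0,0,0],[0,0,0],[0,0,0],[0,0,0]], "hand": 0, "newtons": 90}}

```text
clock: 2.85
position: [489.8, -336.9, 64.5]
tool_rot: [3.141, 0.075, 0.001]
contact_force: [0.4, 1.1, 4.7]
gripper_width: 0.148
```

Emit:
{"api": "drive_tool", "payload": {"slide": [[0,0,-3],[0,0,-10],[0,0,-20],[0,0,-33],[0,0,-50],[0,0,-70],[0,0,-90],[0,0,-110],[0,0,-130],[0,0,-148],[0,0,-158],[0,0,-160]], "rot": [[0,0,0],[0,0,0],[0,0,0],[1,0,0],[2,0,0],[3,0,0],[4,0,0],[4,0,0],[4,0,0],[4,0,0],[4,0,0],[4,0,0]]}}

```text
clock: 4.05
position: [489.9, -337.2, 225.6]
tool_rot: [-3.072, -0.074, 0.0]
contact_force: [-0.5, -0.5, -5.4]
gripper_width: 0.152
```

```bash
python3 - <<'E'
from plant import arm
from h import *
s=state(arm); c=arm.calibration("wrist"); im=arm.get_image("wrist")[:,:,::-1]
cv2.imwrite("pics/w3.png",im)
E
```

```text
t 4.05 p [ 489.9 -337.2  225.6] R
 [[ 0.9989  0.0479 -0.0019]
 [ 0.0479 -0.9965  0.0682]
 [ 0.0013 -0.0682 -0.9977]] 
F [-0.5 -0.5 -5.4] w 0.152 q [-0.768  0.368  0.164  1.416  0.048  2.325]
```

View pics/w3.png

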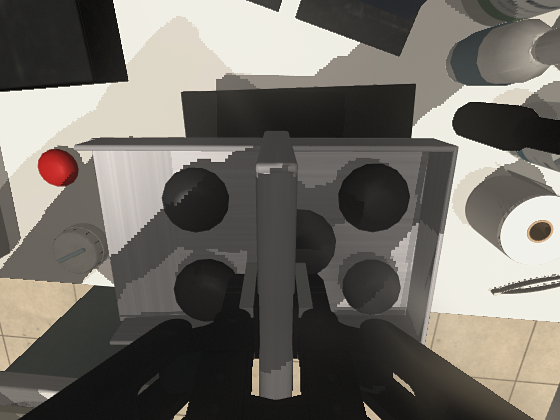

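Emit:
{"api": "drive_tool", "payload": {"slide": [[0,-3,0.2],[-1,-9,0.6],[-1,-19,1.3],[-2,-33,2.3],[-3,-51,3.5],[-5,-71,4.9],[-6,-92,6.3],[-8,-113,7.7],[-9,-133,9.1],[-11,-154,10.5],[-12,-175,12],[-14,-195,13.3]], "rot": [[0,0,0],[0,0,0],[0,0,0],[0,0,0],[0,0,0],[0,0,0],[0,0,0],[0,0,0],[0,0,0],[0,0,0],[0,0,0],[0,0,0]]}}

```text
clock: 5.3
position: [466.0, -140.5, 224.7]
tool_rot: [-3.071, -0.074, 0.002]
contact_force: [1.0, 0.6, -6.1]
gripper_width: 0.147
```

Emit:
{"api": "drive_tool", "payload": {"slide": [[-1,-18,1.2],[-2,-33,2.2],[-3,-46,3.2],[-4,-56,3.9],[-4,-63,4.4],[-4,-67,4.6],[-4,-68,4.7],[-4,-68,4.7]], "rot": [[0,0,0],[0,0,0],[0,0,0],[0,0,0],[0,0,0],[0,0,0],[0,0,0],[0,0,0]]}}

```text
clock: 6.1
position: [459.2, -74.7, 224.6]
tool_rot: [-3.071, -0.073, 0.003]
contact_force: [0.5, -0.6, -4.7]
gripper_width: 0.15
```

```bash
python3 - <<'E'
from plant import arm
from h import *
import pickle
s=state(arm); c=arm.calibration("wrist"); im=arm.get_image("wrist")[:,:,::-1]
pickle.dump(c,open("w4.pkl","wb"))
cv2.imwrite("pics/w4.png",im)
cv2.imwrite("pics/t4.png",cv2.resize(arm.get_image("top")[150:290,110:330,::-1],None,fx=3.5,fy=3.5,interpolation=cv2.INTER_CUBIC))
E
```

```text
t 6.1 p [459.2 -74.7 224.6] R
 [[ 0.9989  0.0476 -0.0034]
 [ 0.0478 -0.9964  0.0696]
 [-0.     -0.0696 -0.9976]] 
F [ 0.5 -0.6 -4.7] w 0.15 q [-0.383  0.13  -0.163  1.307  0.063  2.71 ]
```

View pics/w4.png

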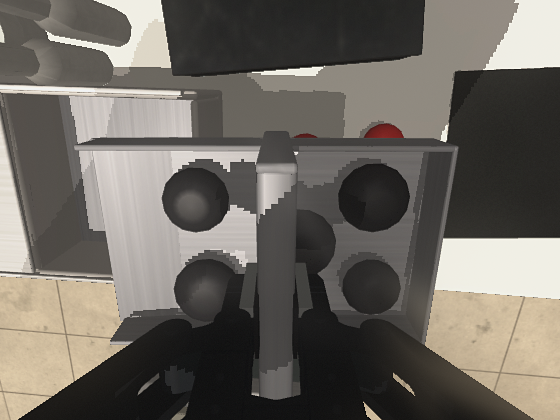

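View pics/t4.png

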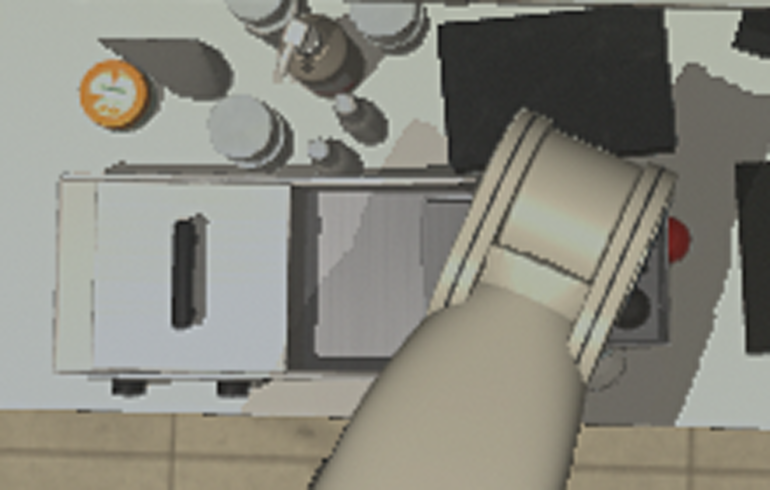

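Tray and five stones are held in place, and the lip is just over the warmer's right edge. Warmer rims show in the wrist view: far edge (0,87)–(190,92), near edge (0,274)–(110,282). I'll check the warmer's x extent with these and work out the pour path.

```bash
python3 - <<'E'
from plant import arm
from h import *
import pickle
c=pickle.load(open("w4.pkl","rb"))
o=np.array([452.8,73.8]);a=np.array([-.0395,.999]);b=np.array([.999,.0395])
for uv in [(0,87),(100,90),(180,93),(0,274),(50,277.5),(100,281)]:
    p=onz(c,uv,92); d=p[:2]-o; print(uv,p.round(1),"wx",round(d@b,1),"wy",round(d@a,1))
im=cv2.imread("pics/w4.png"); cv2.imwrite("pics/w4c.png",cv2.resize(im[70:300,0:230],None,fx=2.6,fy=2.6))
E
```

```text
(0, 87) [532.4 152.   92. ] wx 82.6 wy 75.0
(100, 90) [534.  72.  92.] wx 81.1 wy -5.0
(180, 93) [534.9   9.8  92. ] wx 79.5 wy -67.1
(0, 274) [364.9 188.4  92. ] wx -83.3 wy 118.0
(50, 277.5) [365.4 139.8  92. ] wx -84.7 wy 69.4
(100, 281) [365.9  92.   92. ] wx -86.1 wy 21.6
```

View pics/w4c.png

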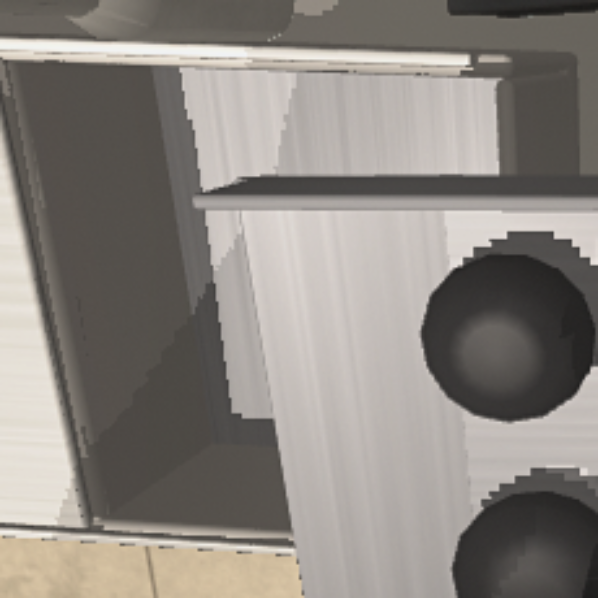

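```bash
cat > path.py <<'E'
from plant import arm
from h import *
def rows(targets,hoff=20.):
    # targets: (lip_wy, lip_z, theta, [wx]) -> rows
    s=arm.observe(); T0=R.from_rotvec(s["tool_rot"]).as_matrix(); p0=s["position"]
    o=np.array([451,74,0.]);a=np.array([-.035,.9994,0]);b=np.array([.9994,.035,0])
    base=np.column_stack([b,-a,[0,0,-1.]])   # tool level, x along warmer x
    for wy,z,th in targets:
        t=np.radians(th); lo=np.array([103*np.cos(t)-75*np.sin(t), -103*np.sin(t)-75*np.cos(t)])
        H=o+a*(wy-lo[0])+np.array([0,0,z-lo[1]])
        T=R.from_rotvec(-t*b).as_matrix()@base
        p=H+hoff*T[:,2]
        print("th",th,"sl",(T0.T@(p-p0)).round(1),"rot",np.degrees(R.from_matrix(T0.T@T).as_rotvec()).round(1),"H",H.round(0))
E
python3 - <<'E'
from path import *
print(arm.observe()["position"])
rows([(-40,168,-4),(-40,150,4),(-40,125,12),(-42,112,16),(-44,100,20),(-45,96,25),(-45,94,30),(-45,92,35),(-45,90,40),(-45,88,45),(-45,88,50),(-45,88,55),(-45,88,60)])
E
```

```text
[459.19413183 -74.89573891 224.59354798]
th -4 sl [-2.9 -1.9  9.1] rot [0.  0.1 0.7] H [456. -74. 236.]
th 4 sl [-2.8 -9.3 13.2] rot [-8.   0.   0.7] H [456. -63. 232.]
th 12 sl [ -2.7 -18.1  25.7] rot [-16.   -0.    0.7] H [455. -51. 220.]
th 16 sl [ -2.7 -21.   32.9] rot [-20.   -0.1   0.7] H [455. -46. 212.]
th 20 sl [ -2.6 -24.5  39.5] rot [-24.   -0.1   0.7] H [455. -41. 206.]
th 25 sl [ -2.6 -31.5  37.5] rot [-29.   -0.1   0.7] H [455. -33. 208.]
th 30 sl [ -2.4 -40.1  34.3] rot [-34.   -0.2   0.7] H [454. -23. 210.]
th 35 sl [ -2.3 -49.2  32. ] rot [-39.   -0.2   0.7] H [454. -12. 213.]
th 40 sl [ -2.2 -58.6  30.4] rot [-44.   -0.2   0.7] H [454.  -2. 214.]
th 45 sl [ -2.1 -68.3  29.7] rot [-49.   -0.3   0.7] H [453.   9. 214.]
th 50 sl [ -2.  -78.3  27.9] rot [-54.   -0.3   0.7] H [453.  20. 215.]
th 55 sl [ -1.9 -88.4  26.9] rot [-59.   -0.3   0.7] H [452.  31. 215.]
th 60 sl [ -1.7 -98.6  26.8] rot [-64.   -0.3   0.7] H [452.  42. 215.]
```

Emit:
{"api": "drive_tool", "payload": {"slide": [[-1,-2,4],[-3,-5,10],[-3,-9,14],[-3,-12,18],[-3,-15,22],[-3,-18,26],[-3,-20,30],[-3,-22,34],[-3,-23,37],[-3,-24,39],[-3,-24.5,39.5],[-3,-24.5,39.5]], "rot": [[0,0,0],[-3,0,0.5],[-7,0,0.7],[-10,0,0.7],[-13,0,0.7],[-16,0,0.7],[-18,0,0.7],[-20,0,0.7],[-22,0,0.7],[-23,0,0.7],[-24,0,0.7],[-24,0,0.7]]}}

```text
clock: 7.4
position: [454.7, -47.2, 186.8]
tool_rot: [2.792, 0.05, 0.011]
contact_force: [-0.0, -0.1, -6.1]
gripper_width: 0.15
```

```bash
python3 - <<'E'
from path import *
s=state(arm); im=arm.get_image("wrist")[:,:,::-1]
cv2.imwrite("pics/w5.png",im)
rows([(-45,100,20),(-45,96,25),(-45,94,30),(-45,92,35),(-45,90,40),(-45,88,45),(-45,88,50),(-45,88,55),(-45,88,60)])
cv2.imwrite("pics/s5.png",cv2.resize(arm.get_image("side")[150:350,150:400,::-1],None,fx=3,fy=3,interpolation=cv2.INTER_CUBIC))
E
```

```text
t 7.4 p [454.7 -47.2 186.8] R
 [[ 0.9993  0.0336  0.0136]
 [ 0.0363 -0.9391 -0.3417]
 [ 0.0013  0.3419 -0.9397]] 
F [-0.  -0.1 -6.1] w 0.15 q [-0.067  0.118 -0.321  1.093 -0.347  3.032]
th 20 sl [0.4 1.5 0.6] rot [-0.  -0.1  0. ] H [455. -42. 206.]
th 25 sl [ 0.5 -5.  -4.5] rot [-5.  -0.1  0. ] H [455. -33. 208.]
th 30 sl [  0.5 -11.7 -10.9] rot [-10.   -0.1   0. ] H [454. -23. 210.]
th 35 sl [  0.5 -19.  -16.7] rot [-15.   -0.1   0. ] H [454. -12. 213.]
th 40 sl [  0.5 -26.9 -21.9] rot [-20.   -0.1   0. ] H [454.  -2. 214.]
th 45 sl [  0.5 -35.5 -26.5] rot [-25.   -0.1   0. ] H [453.   9. 214.]
th 50 sl [  0.5 -43.9 -32.3] rot [-30.   -0.1   0. ] H [453.  20. 215.]
th 55 sl [  0.5 -52.8 -37.3] rot [-35.   -0.1  -0. ] H [452.  31. 215.]
th 60 sl [  0.5 -62.1 -41.5] rot [-40.   -0.1  -0. ] H [452.  42. 215.]
```

View pics/w5.png

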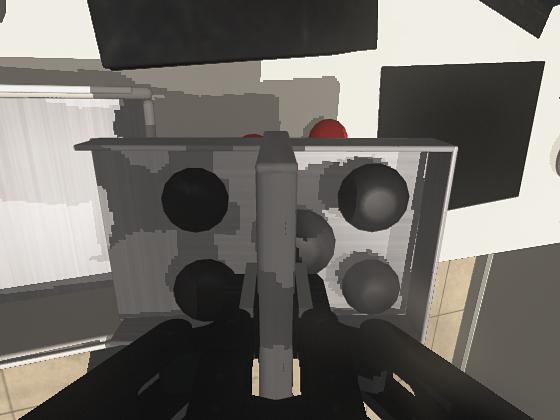

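View pics/s5.png

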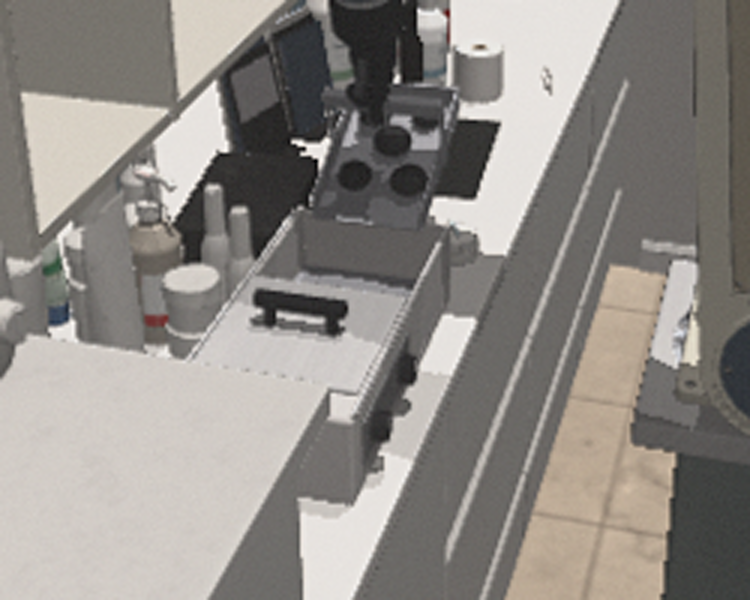

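Stones are still steady at 20° tilt, but joint 6 is at 3.03 with a limit of 3.14. At full tilt it would run out of range. I'll set the tray back on its mat and regrasp with a half turn (q6 about -0.8).

```bash
cat >> path.py <<'E'
def rel(targets):
    s=arm.observe(); T0=R.from_rotvec(s["tool_rot"]).as_matrix(); p0=s["position"]
    for p,T in targets:
        print("sl",(T0.T@(np.array(p,float)-p0)).round(1),"rot",np.degrees(R.from_matrix(T0.T@T).as_rotvec()).round(1))
def lev(yaw,th):  # tool x at yaw deg, tilt th about it (lip down +)
    y=np.radians(yaw); b=np.array([np.cos(y),np.sin(y),0]); a=np.array([-np.sin(y),np.cos(y),0])
    return R.from_rotvec(-np.radians(th)*b).as_matrix()@np.column_stack([b,-a,[0,0,-1.]])
E
python3 - <<'E'
from path import *
rel([((459,-75,224.6),lev(2.74,-4))])
E
```

```text
sl [  3.2  38.8 -25.9] rot [24.  -0.  -0.7]
```

Emit:
{"api": "drive_tool", "payload": {"slide": [[0,1,-2],[0,4,-6],[1,8,-11],[1,13,-15],[2,18,-18],[2,23,-20],[3,28,-22],[3,32,-24],[3,36,-25],[3,38,-26],[3,39,-26],[3,39,-26]], "rot": [[1,0,0],[3,0,0],[6,0,0],[9,0,0],[12,0,-0.3],[15,0,-0.5],[18,0,-0.7],[20,0,-0.7],[22,0,-0.7],[23,0,-0.7],[24,0,-0.7],[24,0,-0.7]]}}

```text
clock: 8.7
position: [458.7, -75.6, 224.8]
tool_rot: [-3.071, -0.072, 0.002]
contact_force: [0.6, -0.7, -5.3]
gripper_width: 0.151
```

Emit:
{"api": "drive_tool", "payload": {"slide": [[0,3,-0.2],[1,9,-0.6],[1,19,-1.3],[2,33,-2.3],[3,51,-3.5],[5,71,-4.9],[6,92,-6.3],[8,113,-7.7],[9,133,-9.1],[11,154,-10.5],[12,175,-12],[14,195,-13.3]], "rot": [[0,0,0],[0,0,0],[0,0,0],[0,0,0],[0,0,0],[0,0,0],[0,0,0],[0,0,0],[0,0,0],[0,0,0],[0,0,0],[0,0,0]]}}

```text
clock: 9.9
position: [482.1, -271.6, 224.3]
tool_rot: [-3.071, -0.073, 0.003]
contact_force: [0.2, 0.3, -5.5]
gripper_width: 0.147
```

Emit:
{"api": "drive_tool", "payload": {"slide": [[1,18,-1.2],[2,34,-2.2],[3,48,-3.2],[4,59,-3.9],[4,66,-4.4],[4,70,-4.6],[4,71,-4.7],[4,71,-4.7]], "rot": [[0,0,0],[0,0,0],[0,0,0],[0,0,0],[0,0,0],[0,0,0],[0,0,0],[0,0,0]]}}

```text
clock: 10.7
position: [489.5, -340.2, 224.2]
tool_rot: [-3.071, -0.074, 0.003]
contact_force: [-0.6, 0.1, -4.6]
gripper_width: 0.149
```

```bash
python3 - <<'E'
from path import *
s=state(arm); im=arm.get_image("wrist")[:,:,::-1]
cv2.imwrite("pics/w6.png",im)
rel([((489.8,-341,225),lev(2.74,-4)),((489.8,-341,85),lev(2.74,0)),((489.8,-341,64.5),lev(2.74,0))])
E
```

```text
t 10.7 p [ 489.5 -340.2  224.2] R
 [[ 0.9988  0.048  -0.0034]
 [ 0.0482 -0.9964  0.0699]
 [-0.     -0.0699 -0.9976]] 
F [-0.6  0.1 -4.6] w 0.149 q [-0.772  0.372  0.167  1.417  0.048  2.32 ]
sl [ 0.3  0.9 -0.8] rot [-0. -0.  0.]
sl [  0.3  10.7 138.9] rot [-4. -0.  0.]
sl [  0.3  12.1 159.3] rot [-4. -0.  0.]
```

View pics/w6.png

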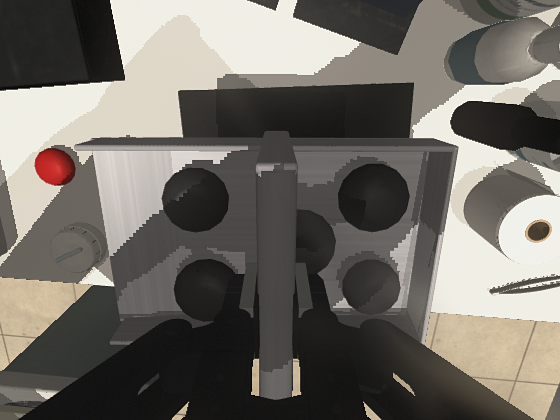

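All five stones are in place and the tray is back above the mat. Lowering.

Emit:
{"api": "drive_tool", "payload": {"slide": [[0,1,5],[0,2,20],[0,4,45],[0,7,70],[0,9,95],[0,10,120],[0,11,138],[0,12,148],[0,12,154],[0,12,158.5],[0,12,159],[0,12,159]], "rot": [[0,0,0],[-1,0,0],[-2,0,0],[-3,0,0],[-4,0,0],[-4,0,0],[-4,0,0],[-4,0,0],[-4,0,0],[-4,0,0],[-4,0,0],[-4,0,0]]}}

```text
clock: 11.95
position: [489.8, -341.6, 65.3]
tool_rot: [3.14, 0.075, 0.001]
contact_force: [-0.8, 0.6, -4.4]
gripper_width: 0.148
```

Emit:
{"api": "drive_tool", "payload": {"slide": [[0,0,0.6],[0,0,1.2],[0,0,1.2]], "rot": [[0,0,0],[0,0,0],[0,0,0]]}}

```text
clock: 12.25
position: [489.8, -341.8, 64.5]
tool_rot: [3.139, 0.075, 0.002]
contact_force: [-1.4, 0.5, 4.2]
gripper_width: 0.148
```

Contact made; opening, then retreating upward.

Emit:
{"api": "drive_tool", "payload": {"slide": [[0,0,0],[0,0,0],[0,0,0],[0,0,0],[0,0,0],[0,0,0]], "rot": [[0,0,0],[0,0,0],[0,0,0],[0,0,0],[0,0,0],[0,0,0]], "hand": 1}}

```text
clock: 12.85
position: [489.5, -341.4, 63.5]
tool_rot: [3.141, 0.075, -0.0]
contact_force: [-0.5, -0.4, -0.0]
gripper_width: 1.002
```

Emit:
{"api": "drive_tool", "payload": {"slide": [[0,0,-15],[0,0,-45],[0,0,-85],[0,0,-110],[0,0,-115],[0,0,-115],[0,0,-115],[0,0,-115],[0,0,-115],[0,0,-115],[0,0,-115],[0,0,-115]], "rot": [[0,0,0],[0,0,0],[0,0,0],[0,0,-4],[0,0,-12],[0,0,-20],[0,0,-28],[0,0,-36],[0,0,-44],[0,0,-52],[0,0,-60],[0,0,-68]]}}

```text
clock: 14.05
position: [489.5, -341.4, 178.5]
tool_rot: [-2.556, -1.826, 0.0]
contact_force: [0.7, -0.2, -0.1]
gripper_width: 0.996
```

Emit:
{"api": "drive_tool", "payload": {"slide": [[0,0,0],[0,0,0],[0,0,0],[0,0,0],[0,0,0],[0,0,0],[0,0,0],[0,0,0],[0,0,0],[0,0,0],[0,0,0],[0,0,0]], "rot": [[0,0,-8],[0,0,-16],[0,0,-24],[0,0,-32],[0,0,-40],[0,0,-48],[0,0,-56],[0,0,-64],[0,0,-72],[0,0,-80],[0,0,-88],[0,0,-96]]}}

```text
clock: 15.25
position: [489.5, -341.4, 178.4]
tool_rot: [-0.354, -3.122, -0.0]
contact_force: [-0.9, 0.1, 0.3]
gripper_width: 1.002
```

Emit:
{"api": "drive_tool", "payload": {"slide": [[0,0,0],[0,0,0],[0,0,0],[0,0,0]], "rot": [[0,0,-8],[0,0,-14],[0,0,-16],[0,0,-16]]}}

```text
clock: 15.65
position: [489.5, -341.4, 178.4]
tool_rot: [0.076, -3.141, -0.0]
contact_force: [-0.2, -0.1, 0.3]
gripper_width: 0.997
```

```bash
python3 - <<'E'
from path import *
import pickle
s=state(arm); c=arm.calibration("wrist"); im=arm.get_image("wrist")[:,:,::-1]
pickle.dump(c,open("w7.pkl","wb"))
cv2.imwrite("pics/w7.png",im)
E
```

```text
t 15.65 p [ 489.5 -341.4  178.4] R
 [[-9.988e-01 -4.830e-02 -1.000e-04]
 [-4.830e-02  9.988e-01  1.000e-04]
 [ 1.000e-04  1.000e-04 -1.000e+00]] 
F [-0.2 -0.1  0.3] w 0.997 q [-0.75   0.357  0.029  1.243 -0.    -0.798]
```

View pics/w7.png

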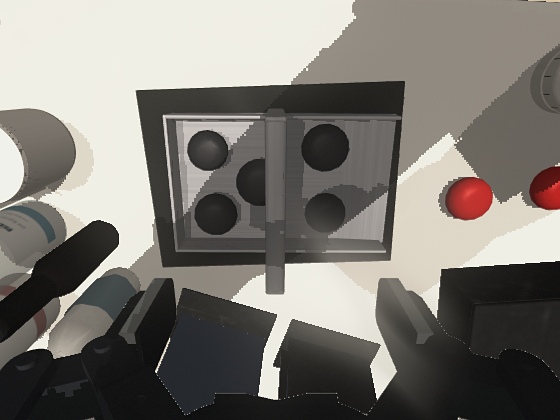

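Tray stands on the mat with five stones in it, bar at col 275, centred between the fingers. Regrasping.

Emit:
{"api": "drive_tool", "payload": {"slide": [[0,0,20],[0,0,55],[0,0,90],[0,0,108],[0,0,114],[0,0,114]], "rot": [[0,0,0],[0,0,0],[0,0,0],[0,0,0],[0,0,0],[0,0,0]]}}

```text
clock: 16.3
position: [489.4, -341.3, 64.1]
tool_rot: [0.074, -3.14, -0.001]
contact_force: [0.0, -0.6, 0.6]
gripper_width: 1.003
```

Emit:
{"api": "drive_tool", "payload": {"slide": [[0,0,0],[0,0,0],[0,0,0],[0,0,0],[0,0,0],[0,0,0],[0,0,0],[0,0,0]], "rot": [[0,0,0],[0,0,0],[0,0,0],[0,0,0],[0,0,0],[0,0,0],[0,0,0],[0,0,0]], "hand": 0, "newtons": 90}}

```text
clock: 17.1
position: [489.7, -341.6, 65.1]
tool_rot: [-0.075, 3.14, -0.001]
contact_force: [-0.8, 1.1, 5.7]
gripper_width: 0.15
```

Emit:
{"api": "drive_tool", "payload": {"slide": [[0,0,-3],[0,0,-10],[0,0,-20],[0,0,-33],[0,0,-50],[0,0,-70],[0,0,-90],[0,0,-110],[0,0,-130],[0,0,-148],[0,0,-158],[0,0,-160]], "rot": [[0,0,0],[0,0,0],[0,0,0],[-1,0,0],[-2,0,0],[-3,0,0],[-4,0,0],[-4,0,0],[-4,0,0],[-4,0,0],[-4,0,0],[-4,0,0]]}}

```text
clock: 18.3
position: [489.8, -341.7, 225.9]
tool_rot: [0.075, -3.139, -0.107]
contact_force: [-0.1, -0.4, -5.8]
gripper_width: 0.146
```

```bash
python3 - <<'E'
from path import *
s=state(arm); im=arm.get_image("wrist")[:,:,::-1]
cv2.imwrite("pics/w8.png",im)
F=np.diag([-1,-1,1.])
rel([((458.5,-75,225),lev(2.5,-4)@F)])
E
```

```text
t 18.3 p [ 489.8 -341.7  225.9] R
 [[-0.9989 -0.0479 -0.0019]
 [-0.0479  0.9965  0.0683]
 [-0.0014  0.0683 -0.9977]] 
F [-0.1 -0.4 -5.8] w 0.146 q [-0.773  0.372  0.171  1.419  0.048 -0.822]
sl [ 18.3 267.   18.6] rot [-0.   0.   0.2]
```

View pics/w8.png

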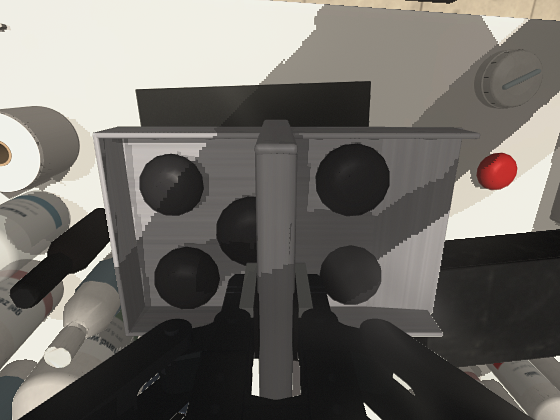

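Emit:
{"api": "drive_tool", "payload": {"slide": [[0,3,0.2],[1,9,0.6],[1,19,1.3],[2,33,2.3],[3,51,3.5],[5,71,4.9],[6,92,6.3],[8,113,7.7],[9,133,9.1],[11,154,10.5],[12,175,12],[14,195,13.3]], "rot": [[0,0,0],[0,0,0],[0,0,0],[0,0,0],[0,0,0],[0,0,0],[0,0,0],[0,0,0],[0,0,0],[0,0,0],[0,0,0],[0,0,0]]}}

```text
clock: 19.55
position: [465.8, -144.9, 225.0]
tool_rot: [0.076, -3.137, -0.109]
contact_force: [0.6, 0.8, -5.4]
gripper_width: 0.15
```

Emit:
{"api": "drive_tool", "payload": {"slide": [[1,18,1.2],[2,34,2.3],[3,48,3.3],[4,59,4.1],[4,67,4.7],[4,71,5],[4,72,5],[4,72,5]], "rot": [[0,0,0],[0,0,0],[0,0,0],[0,0,0],[0,0,0],[0,0,0],[0,0,0],[0,0,0]]}}

```text
clock: 20.35
position: [458.9, -75.2, 224.8]
tool_rot: [0.075, -3.137, -0.109]
contact_force: [0.7, -0.7, -4.6]
gripper_width: 0.15
```

```bash
sed -i 's/\[0,0,-1.\]\])   # tool/[0,0,-1.]])@np.diag([-1,-1,1.])   # tool/' path.py; python3 - <<'E'
from path import *
import pickle
s=state(arm); c=arm.calibration("wrist"); pickle.dump(c,open("w9.pkl","wb"));im=arm.get_image("wrist")[:,:,::-1]
cv2.imwrite("pics/w9.png",im)
rows([(-40,168,-4),(-40,150,4),(-40,125,12),(-42,112,16),(-44,100,20)])
E
```

```text
t 20.35 p [458.9 -75.2 224.8] R
 [[-0.9989 -0.0476 -0.0034]
 [-0.0477  0.9964  0.0696]
 [ 0.      0.0696 -0.9976]] 
F [ 0.7 -0.7 -4.6] w 0.15 q [-0.384  0.129 -0.164  1.307  0.063 -0.433]
th -4 sl [2.6 2.3 9.3] rot [-0.  -0.1  0.7] H [456. -74. 236.]
th 4 sl [ 2.5  9.7 13.5] rot [ 8.  -0.   0.7] H [456. -63. 232.]
th 12 sl [ 2.4 18.5 25.9] rot [16.   0.   0.7] H [455. -51. 220.]
th 16 sl [ 2.3 21.4 33.1] rot [20.   0.1  0.7] H [455. -46. 212.]
th 20 sl [ 2.3 24.8 39.7] rot [24.   0.1  0.7] H [455. -41. 206.]
```

View pics/w9.png

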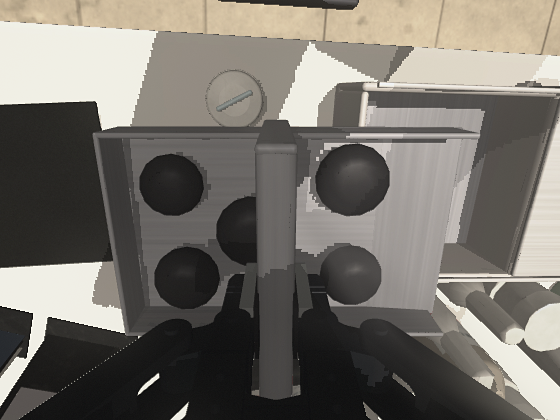

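Stones steady, basin at right with its outer corner at about (335,87); I'll check that in coordinates.

```bash
python3 - <<'E'
from h import *
import pickle
c=pickle.load(open("w9.pkl","rb"))
o=np.array([451,74]);a=np.array([-.035,.9994]);b=np.array([.9994,.035])
for uv in [(335,86),(450,88),(550,91),(450,280),(500,280),(555,281)]:
    p=onz(c,uv,92); d=p[:2]-o; print(uv,p.round(1),"wx",round(d@b,1),"wy",round(d@a,1))
im=cv2.imread("pics/w9.png"); cv2.imwrite("pics/w9c.png",cv2.resize(im[60:310,310:560],None,fx=2.4,fy=2.4))
E
```

```text
(335, 86) [372.1 -26.3  92. ] wx -82.4 wy -97.5
(450, 88) [369.3  62.6  92. ] wx -82.1 wy -8.5
(550, 91) [367.7 143.7  92. ] wx -80.9 wy 72.6
(450, 280) [535.1  98.2  92. ] wx 84.9 wy 21.3
(500, 280) [534.8 146.9  92. ] wx 86.3 wy 69.9
(555, 281) [535.5 202.   92. ] wx 88.9 wy 125.0
```

View pics/w9c.png

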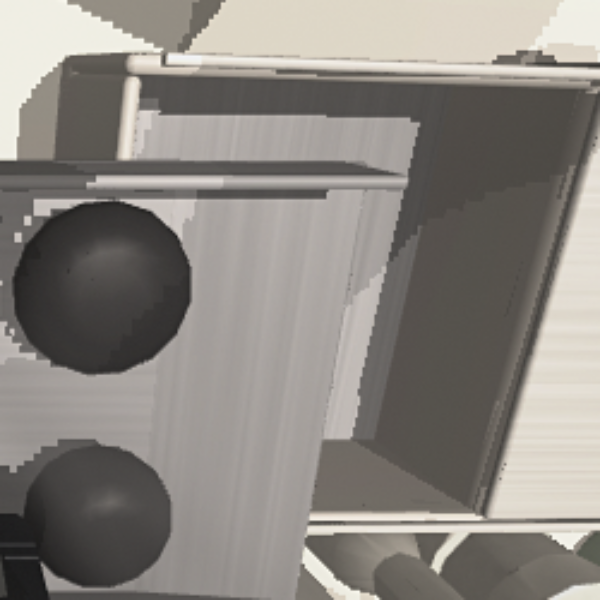

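Emit:
{"api": "drive_tool", "payload": {"slide": [[1,2,4],[2,5,10],[2,9,14],[2,12,18],[2,15,22],[2,18,26],[2,20,30],[2,22,34],[2,23,37],[2,24,39],[2,24.5,39.5],[2,24.5,39.5]], "rot": [[0,0,0],[3,0,0.5],[7,0,0.7],[10,0,0.7],[13,0,0.7],[16,0,0.7],[18,0,0.7],[20,0,0.7],[22,0,0.7],[23,0,0.7],[24,0,0.7],[24,0,0.7]]}}

```text
clock: 21.6
position: [455.3, -47.7, 186.9]
tool_rot: [-0.056, 3.086, -0.544]
contact_force: [-0.2, 0.4, -4.9]
gripper_width: 0.149
```

```bash
python3 - <<'E'
from path import *
s=state(arm)
rows([(-45,100,20),(-45,96,25),(-45,94,30),(-45,92,35),(-45,90,40),(-45,88,45),(-45,88,50),(-45,88,55)])
E
```

```text
t 21.6 p [455.3 -47.7 186.9] R
 [[-0.9993 -0.0336  0.0135]
 [-0.0362  0.9391 -0.3417]
 [-0.0012 -0.3419 -0.9397]] 
F [-0.2  0.4 -4.9] w 0.149 q [-0.068  0.119 -0.319  1.093 -0.347 -0.111]
th 20 sl [ 0.1 -1.1  0.4] rot [0.  0.1 0. ] H [455. -42. 206.]
th 25 sl [ 0.   5.4 -4.6] rot [5.  0.1 0. ] H [455. -33. 208.]
th 30 sl [  0.  12. -11.] rot [10.   0.1  0. ] H [454. -23. 210.]
th 35 sl [  0.   19.4 -16.8] rot [15.   0.1  0. ] H [454. -12. 213.]
th 40 sl [  0.   27.3 -22.1] rot [20.   0.1  0. ] H [454.  -2. 214.]
th 45 sl [ -0.   35.9 -26.7] rot [25.   0.1  0. ] H [453.   9. 214.]
th 50 sl [ -0.   44.3 -32.4] rot [30.   0.1  0. ] H [453.  20. 215.]
th 55 sl [ -0.   53.2 -37.4] rot [35.   0.1  0. ] H [452.  31. 215.]
```

Emit:
{"api": "drive_tool", "payload": {"slide": [[0,4,-2],[0,9,-4.5],[0,13,-8],[0,16,-11],[0,19,-14],[0,23,-17],[0,27,-19],[0,31,-22],[0,35,-24],[0,40,-27],[0,40,-27],[0,40,-27]], "rot": [[2.5,0,0],[5,0,0],[7.5,0,0],[10,0,0],[12.5,0,0],[15,0,0],[17.5,0,0],[20,0,0],[22.5,0,0],[25,0,0],[25,0,0],[25,0,0]]}}

```text
clock: 22.8
position: [454.1, -1.0, 198.8]
tool_rot: [-0.051, 2.889, -1.194]
contact_force: [0.6, -0.8, -4.1]
gripper_width: 0.148
```

```bash
python3 - <<'E'
from path import *
s=state(arm)
cv2.imwrite("pics/w10.png",arm.get_image("wrist")[:,:,::-1])
cv2.imwrite("pics/s10.png",cv2.resize(arm.get_image("side")[150:350,150:400,::-1],None,fx=3,fy=3,interpolation=cv2.INTER_CUBIC))
rows([(-40,88,45),(-40,88,50),(-40,88,55),(-40,90,60)])
E
```

```text
t 22.8 p [454.1  -1.  198.8] R
 [[-0.9993 -0.0243  0.0268]
 [-0.0362  0.7078 -0.7055]
 [-0.0018 -0.706  -0.7082]] 
F [ 0.6 -0.8 -4.1] w 0.148 q [ 0.263  0.265 -0.29   1.235 -0.759  0.316]
th 45 sl [ 0.3  0.7 -1.5] rot [ 0.1  0.1 -0.1] H [453.  14. 214.]
th 50 sl [  0.3   5.9 -10.2] rot [ 5.1  0.1 -0.1] H [453.  25. 215.]
th 55 sl [  0.3  11.8 -18.5] rot [10.1  0.1 -0.1] H [452.  36. 215.]
th 60 sl [  0.3  17.1 -27.7] rot [15.1  0.1 -0.1] H [452.  47. 217.]
```

View pics/w10.png

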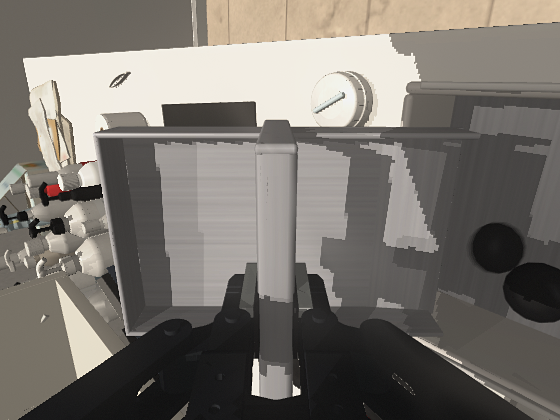

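View pics/s10.png

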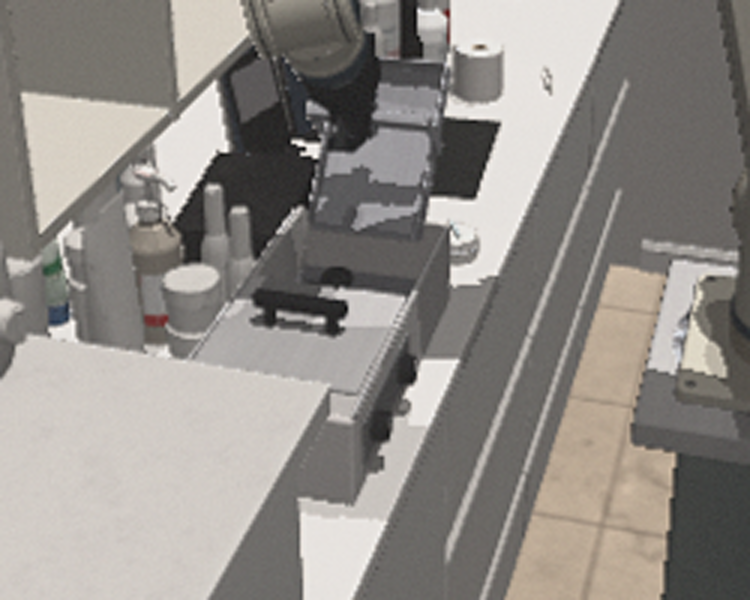

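The tray is empty at 45°; two stones show in the basin at (497,247) and (535,290), and none on the counter. Levelling and backing away; I'll count the stones in the basin after that.

```bash
python3 - <<'E'
from path import *
F=np.diag([-1,-1,1.])
rel([((455,-5,235),lev(2.2,45)@F),((456,-40,235),lev(2.4,20)@F),((458.5,-75,235),lev(2.74,0)@F)])
E
```

```text
sl [ -1.  -27.9 -22.8] rot [ 0.1 -0.  -0.2]
sl [ -0.8 -52.6   1.9] rot [-24.9  -0.1  -0.4]
sl [ -2.1 -77.5  26.7] rot [-44.9  -0.1  -0.7]
```

Emit:
{"api": "drive_tool", "payload": {"slide": [[0,-14,-12],[-1,-28,-23],[-1,-34,-17],[-1,-41,-10],[-1,-47,-4],[-1,-53,2],[-1,-59,8],[-1,-65,14],[-2,-71,20],[-2,-76,25],[-2,-77.5,27],[-2,-77.5,27]], "rot": [[0,0,0],[-1,0,0],[-7,0,0],[-13,0,0],[-19,0,0],[-25,0,-0.4],[-31,0,-0.4],[-37,0,-0.5],[-41,0,-0.6],[-44,0,-0.7],[-45,0,-0.7],[-45,0,-0.7]]}}

```text
clock: 24.1
position: [458.1, -76.0, 234.7]
tool_rot: [0.07, -3.138, 0.001]
contact_force: [0.2, -0.4, -1.8]
gripper_width: 0.148
```

```bash
python3 - <<'E'
from path import *
s=state(arm)
cv2.imwrite("pics/w11.png",arm.get_image("wrist")[:,:,::-1])
cv2.imwrite("pics/t11.png",cv2.resize(arm.get_image("top")[150:290,110:330,::-1],None,fx=3.5,fy=3.5,interpolation=cv2.INTER_CUBIC))
F=np.diag([-1,-1,1.])
# mat centre (489.6,-345), yaw ~ keep 2.74
rel([((490,-345,235),lev(2.74,0)@F),((490,-345,66),lev(2.74,0)@F)])
E
```

```text
t 24.1 p [458.1 -76.  234.7] R
 [[-9.99e-01 -4.47e-02 -2.60e-03]
 [-4.47e-02  9.99e-01 -9.00e-04]
 [ 2.70e-03 -8.00e-04 -1.00e+00]] 
F [ 0.2 -0.4 -1.8] w 0.148 q [-0.344  0.113 -0.156  1.305 -0.002 -0.389]
sl [-1.930e+01 -2.714e+02 -1.000e-01] rot [-0.1 -0.2 -0.1]
sl [ -19.8 -271.2  168.9] rot [-0.1 -0.2 -0.1]
```

View pics/w11.png

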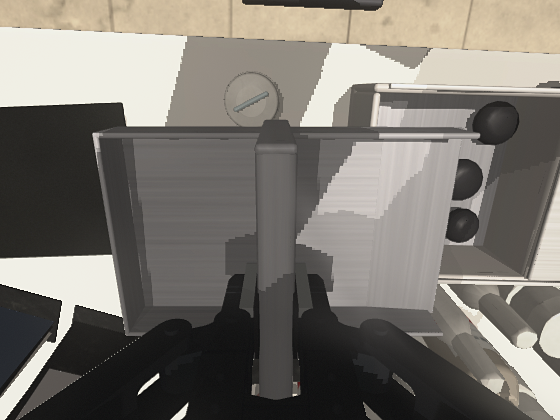

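View pics/t11.png

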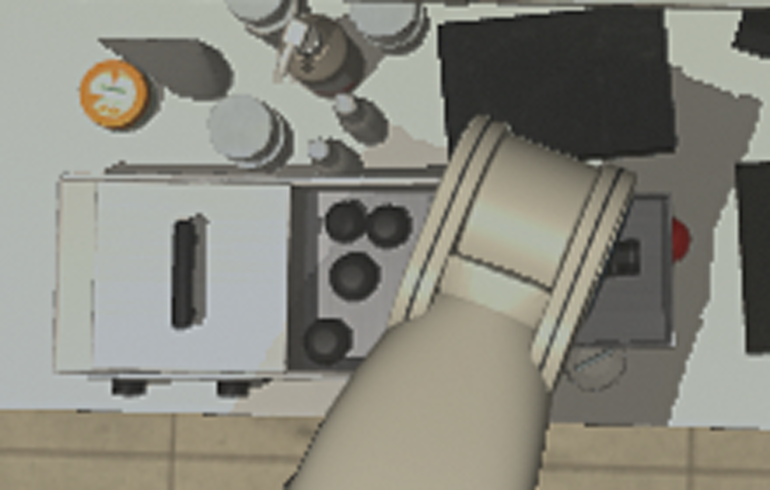

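Tray is empty. The top view shows four stones in the basin at (347,221), (388,226), (353,276) and (325,340); the arm may be hiding the fifth. Returning the tray, then counting again.

Emit:
{"api": "drive_tool", "payload": {"slide": [[0,-8,0],[-2,-25,0],[-4,-50,0],[-6,-80,0],[-8,-110,0],[-10,-140,0],[-12,-170,0],[-14,-200,0],[-16,-228,0],[-18,-250,0],[-19,-265,0],[-19,-271,0]], "rot": [[0,0,0],[0,0,0],[0,0,0],[0,0,0],[0,0,0],[0,0,0],[0,0,0],[0,0,0],[0,0,0],[0,-0.2,0],[0,-0.2,0],[0,-0.2,0]]}}

```text
clock: 25.4
position: [490.1, -345.5, 234.0]
tool_rot: [0.074, -3.141, -0.0]
contact_force: [-0.3, 0.3, -2.6]
gripper_width: 0.143
```

```bash
python3 - <<'E'
from path import *
s=state(arm)
cv2.imwrite("pics/t12.png",cv2.resize(arm.get_image("top")[150:290,110:330,::-1],None,fx=3.5,fy=3.5,interpolation=cv2.INTER_CUBIC))
cv2.imwrite("pics/w12.png",arm.get_image("wrist")[:,:,::-1])
F=np.diag([-1,-1,1.])
rel([((490,-345,66),lev(2.74,0)@F)])
E
```

```text
t 25.4 p [ 490.1 -345.5  234. ] R
 [[-9.989e-01 -4.680e-02 -1.000e-04]
 [-4.680e-02  9.989e-01  1.000e-04]
 [ 1.000e-04  1.000e-04 -1.000e+00]] 
F [-0.3  0.3 -2.6] w 0.143 q [-0.754  0.344  0.152  1.378  0.    -0.801]
sl [  0.   -0.3 168.2] rot [ 0.   0.  -0.1]
```

View pics/t12.png

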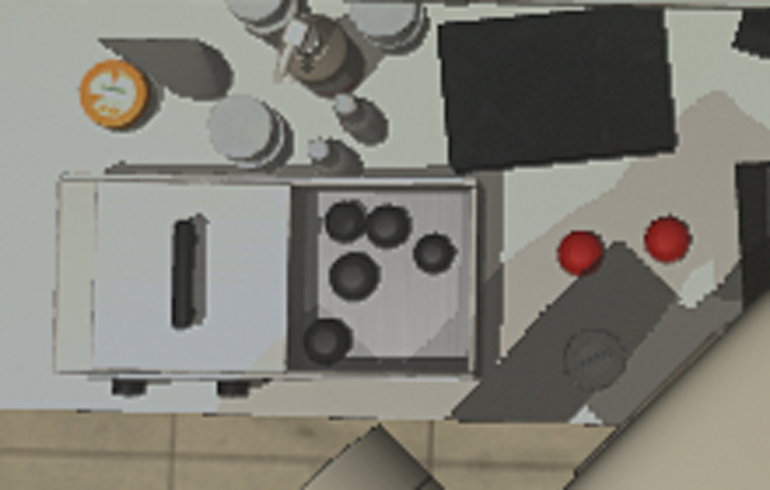

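View pics/w12.png

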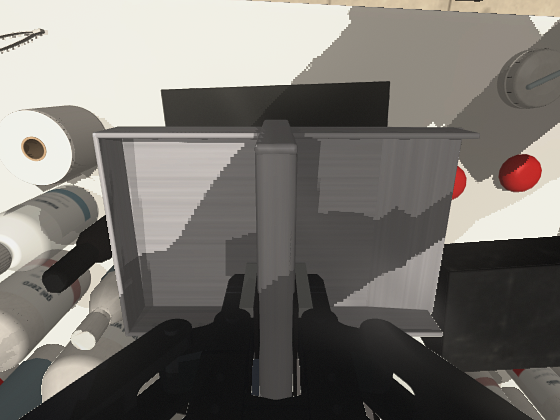

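Five stones are in the basin: (347,221), (388,226), (434,253), (353,276) and (325,340). The tray is empty over the mat. Lowering it.

Emit:
{"api": "drive_tool", "payload": {"slide": [[0,0,15],[0,0,45],[0,0,80],[0,0,115],[0,0,140],[0,0,155],[0,0,163],[0,0,167],[0,0,169],[0,0,170],[0,0,170],[0,0,170]], "rot": [[0,0,0],[0,0,0],[0,0,0],[0,0,0],[0,0,0],[0,0,0],[0,0,0],[0,0,0],[0,0,0],[0,0,0],[0,0,0],[0,0,0]]}}

```text
clock: 26.7
position: [490.3, -344.9, 65.1]
tool_rot: [-0.074, 3.139, -0.001]
contact_force: [0.1, 0.7, -2.3]
gripper_width: 0.145
```

Emit:
{"api": "drive_tool", "payload": {"slide": [[0,0,0.5],[0,0,1],[0,0,1],[0,0,1]], "rot": [[0,0,0],[0,0,0],[0,0,0],[0,0,0]]}}

```text
clock: 27.1
position: [490.4, -344.9, 65.1]
tool_rot: [-0.074, 3.139, -0.002]
contact_force: [-1.8, 2.3, 9.9]
gripper_width: 0.145
```

Contact. Releasing and lifting straight up.

Emit:
{"api": "drive_tool", "payload": {"slide": [[0,0,0],[0,0,0],[0,0,0],[0,0,0],[0,0,0],[0,0,0]], "rot": [[0,0,0],[0,0,0],[0,0,0],[0,0,0],[0,0,0],[0,0,0]], "hand": 1}}

```text
clock: 27.7
position: [490.1, -344.7, 63.4]
tool_rot: [-0.074, 3.14, 0.0]
contact_force: [-0.1, -0.6, -0.5]
gripper_width: 1.003
```

Emit:
{"api": "drive_tool", "payload": {"slide": [[0,0,-15],[0,0,-45],[0,0,-85],[0,0,-125],[0,0,-150],[0,0,-160],[0,0,-160]], "rot": [[0,0,0],[0,0,0],[0,0,0],[0,0,0],[0,0,0],[0,0,0],[0,0,0]]}}

```text
clock: 28.4
position: [490.3, -345.0, 224.3]
tool_rot: [-0.074, 3.139, -0.002]
contact_force: [-0.1, 0.0, -0.1]
gripper_width: 0.995
```

```bash
python3 - <<'E'
from path import *
import pickle
s=state(arm)
pickle.dump(arm.calibration("wrist"),open("w13.pkl","wb"))
cv2.imwrite("pics/w13.png",arm.get_image("wrist")[:,:,::-1])
F=np.diag([-1,-1,1.])
c=arm.calibration("top")
# refined cover handle: crop t12 bar cols 172-197,rows 220-328
u=110+184.5/3.5;v=150+274/3.5
print("coverh",u,v,onz(c,(u-0.5,v),132).round(1))
E
```

```text
t 28.4 p [ 490.3 -345.   224.3] R
 [[-0.9989 -0.0469  0.0019]
 [-0.0469  0.9989 -0.0013]
 [-0.0019 -0.0014 -1.    ]] 
F [-0.1  0.  -0.1] w 0.995 q [-0.753  0.344  0.127  1.351  0.    -0.8  ]
coverh 162.71428571428572 228.28571428571428 [446.7 232.3 132. ]
```

View pics/w13.png

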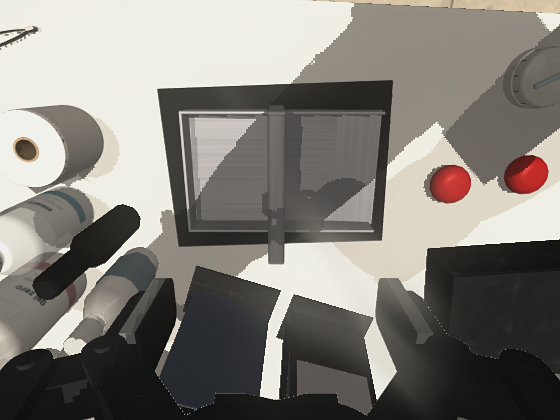

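Tray stands level and inside the mat's borders, empty. Now to the cover handle.

Emit:
{"api": "drive_tool", "payload": {"slide": [[0,20,0],[2,60,0],[3,105,0],[4,150,0],[6,195,0],[7,240,0],[8,285,0],[9,330,0],[10,375,0],[12,420,0],[13,465,0],[14,505,0]], "rot": [[0,0,0],[0,0,0],[0,0,0],[0,0,0],[0,0,0],[0,0,0],[0,0,0],[0,0,0],[0,0,0],[0,0,0],[0,0,0],[0,0,0]]}}

```text
clock: 29.65
position: [451.0, 161.0, 221.6]
tool_rot: [0.074, -3.138, 0.0]
contact_force: [1.0, -0.7, 0.0]
gripper_width: 1.001
```

Emit:
{"api": "drive_tool", "payload": {"slide": [[0,30,0],[1,55,0],[2,70,0],[2,74,0],[2,74,0],[2,74,0]], "rot": [[0,0,0],[0,0,0],[0,0,0],[0,0,0],[0,0,0],[0,0,0]]}}

```text
clock: 30.25
position: [446.7, 232.2, 222.8]
tool_rot: [0.073, -3.14, 0.001]
contact_force: [0.2, -0.2, -0.4]
gripper_width: 1.001
```

```bash
python3 - <<'E'
from path import *
import pickle
s=state(arm)
pickle.dump(arm.calibration("wrist"),open("w14.pkl","wb"))
cv2.imwrite("pics/w14.png",arm.get_image("wrist")[:,:,::-1])
E
```

```text
t 30.25 p [446.7 232.2 222.8] R
 [[-9.989e-01 -4.650e-02 -6.000e-04]
 [-4.650e-02  9.989e-01 -6.000e-04]
 [ 6.000e-04 -5.000e-04 -1.000e+00]] 
F [ 0.2 -0.2 -0.4] w 1.001 q [ 0.313  0.183 -0.101  1.288 -0.     0.266]
```

View pics/w14.png

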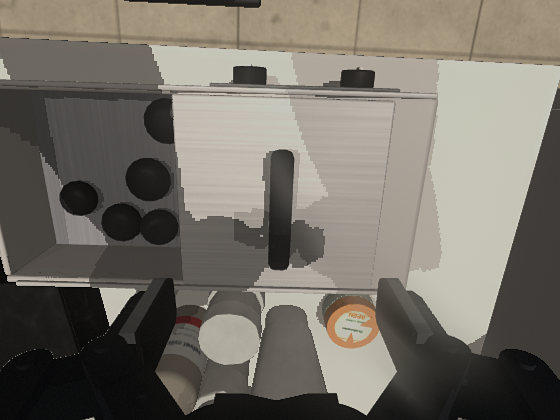

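Five stones in the basin, cover bar from (283,152) to (278,268).

```bash
python3 - <<'E'
from path import *
import pickle
c=pickle.load(open("w14.pkl","rb"))
a=onz(c,(284,151),132);b=onz(c,(278.5,268),132);print(a,b,(a+b)/2,np.linalg.norm(a-b),np.degrees(np.arctan2((b-a)[1],(b-a)[0])))
# warmer left edge and cover edges
for n,uv,z in [("cov BL",(395,100),97),("cov R",(174,190),97),("warm left top",(437,95),92),("left bot",(411,288),92),("warm R bot",(5,280),92),("fr",(100,82),92),("fr2",(400,93),92)]: print(n,onz(c,uv,z).round(1))
h=(a+b)/2
F=np.diag([-1,-1,1.])
rel([((h[0],h[1],106),lev(2,0)@F)])
E
```

```text
[402.82668705 235.11612224 132.        ] [489.56091103 235.71984074 132.        ] [446.19379904 235.41798149 132.        ] 86.73632506305262 0.3988040893303089
cov BL [368.  314.6  97. ]
cov R [443.5 151.2  97. ]
warm left top [363.2 346.5  92. ]
left bot [525.5 355.1  92. ]
warm R bot [534.3  -2.4  92. ]
fr [365.6  99.8  92. ]
fr2 [363.1 319.1  92. ]
sl [  0.5   3.4 117. ] rot [-0.  -0.   0.6]
```

Emit:
{"api": "drive_tool", "payload": {"slide": [[0,3,20],[0,3,50],[0,3,80],[0,3,103],[0,3,113],[0,3,116],[0,3,116]], "rot": [[0,0,0.6],[0,0,0.6],[0,0,0.6],[0,0,0.6],[0,0,0.6],[0,0,0.6],[0,0,0.6]]}}

```text
clock: 31.0
position: [447.2, 235.7, 108.0]
tool_rot: [-0.056, 3.14, 0.0]
contact_force: [0.3, -0.1, 1.0]
gripper_width: 1.001
```

Emit:
{"api": "drive_tool", "payload": {"slide": [[0,0,0],[0,0,0],[0,0,0],[0,0,0],[0,0,0],[0,0,0],[0,0,0]], "rot": [[0,0,0],[0,0,0],[0,0,0],[0,0,0],[0,0,0],[0,0,0],[0,0,0]], "hand": 0, "newtons": 30}}

```text
clock: 31.7
position: [446.9, 236.0, 107.8]
tool_rot: [-0.057, 3.14, 0.0]
contact_force: [-1.7, 0.6, 5.4]
gripper_width: 0.18
```

Emit:
{"api": "drive_tool", "payload": {"slide": [[0,-3,0],[0,-10,0],[0,-22,0],[0,-38,0],[0,-54,0],[0,-70,0],[0,-86,0],[0,-102,0],[0,-118,0],[0,-132,0],[0,-142,0],[0,-148,0]], "rot": [[0,0,0],[0,0,0],[0,0,0],[0,0,0],[0,0,0],[0,0,0],[0,0,0],[0,0,0],[0,0,0],[0,0,0],[0,0,0],[0,0,0]]}}

```text
clock: 32.9
position: [449.4, 87.6, 107.7]
tool_rot: [0.056, -3.137, -0.001]
contact_force: [-16.0, 1.9, 18.3]
gripper_width: 0.182
```

Emit:
{"api": "drive_tool", "payload": {"slide": [[0,-2,0],[0,-5,0],[0,-8,0],[0,-10,0],[0,-10,0]], "rot": [[0,0,0],[0,0,0],[0,0,0],[0,0,0],[0,0,0]]}}

```text
clock: 33.4
position: [449.5, 77.9, 107.7]
tool_rot: [0.057, -3.137, 0.0]
contact_force: [-16.1, -0.2, 18.5]
gripper_width: 0.179
```

The side force of −16 N suggests the guide's yaw is slightly smaller than my estimate; I'll ease 2.5 mm in −x and 1 mm up while creeping on.

Emit:
{"api": "drive_tool", "payload": {"slide": [[2,-1,0],[2.5,-3,-0.5],[2.5,-4,-0.5],[2.5,-4,-0.5]], "rot": [[0,0,0],[0,0,0],[0,0,0],[0,0,0]]}}

```text
clock: 33.8
position: [449.4, 77.3, 107.9]
tool_rot: [0.06, -3.141, -0.013]
contact_force: [-2.7, 22.2, 2.5]
gripper_width: 0.185
```

Emit:
{"api": "drive_tool", "payload": {"slide": [[0,-2,0],[0,-4,0],[0,-4,0]], "rot": [[0,0,0],[0,0,0],[0,0,0]]}}

```text
clock: 34.1
position: [449.4, 77.1, 107.8]
tool_rot: [-0.065, 3.141, 0.027]
contact_force: [-1.6, 44.9, 1.4]
gripper_width: 0.181
```

Stop reached at y≈77 (force rising, no motion). Relieving the push, then opening.

Emit:
{"api": "drive_tool", "payload": {"slide": [[0,3,0],[0,5.5,0],[0,5.5,0]], "rot": [[0,0,0],[0,0,0],[0,0,0]]}}

```text
clock: 34.4
position: [449.4, 77.4, 107.8]
tool_rot: [0.06, -3.141, -0.006]
contact_force: [-2.7, 10.7, 2.4]
gripper_width: 0.183
```

Emit:
{"api": "drive_tool", "payload": {"slide": [[0,0,0],[0,0,0],[0,0,0],[0,0,0],[0,0,0],[0,0,0]], "rot": [[0,0,0],[0,0,0],[0,0,0],[0,0,0],[0,0,0],[0,0,0]], "hand": 1}}

```text
clock: 35.0
position: [450.2, 75.3, 108.0]
tool_rot: [-0.057, 3.14, -0.0]
contact_force: [-0.3, -0.4, 0.1]
gripper_width: 1.001
```

Emit:
{"api": "drive_tool", "payload": {"slide": [[0,0,-15],[0,0,-45],[0,0,-85],[0,0,-110],[0,0,-120],[0,0,-120]], "rot": [[0,0,0],[0,0,0],[0,0,0],[0,0,0],[0,0,0],[0,0,0]]}}

```text
clock: 35.6
position: [450.5, 75.4, 228.8]
tool_rot: [-0.057, 3.138, -0.0]
contact_force: [0.1, -0.1, -0.4]
gripper_width: 1.001
```

```bash
python3 - <<'E'
from path import *
import pickle
s=state(arm)
pickle.dump(arm.calibration("wrist"),open("w15.pkl","wb"))
cv2.imwrite("pics/w15.png",arm.get_image("wrist")[:,:,::-1])
cv2.imwrite("pics/s15.png",cv2.resize(arm.get_image("side")[150:350,150:400,::-1],None,fx=3,fy=3,interpolation=cv2.INTER_CUBIC))
E
```

```text
t 35.6 p [450.5  75.4 228.8] R
 [[-9.993e-01 -3.640e-02  2.700e-03]
 [-3.640e-02  9.993e-01 -0.000e+00]
 [-2.700e-03 -1.000e-04 -1.000e+00]] 
F [ 0.1 -0.1 -0.4] w 1.001 q [-0.018  0.099 -0.187  1.282  0.    -0.055]
```

View pics/w15.png

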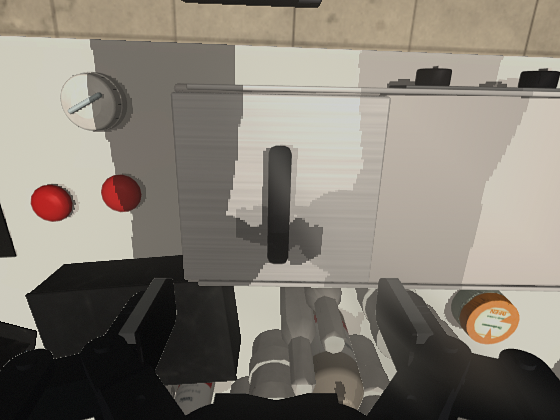

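View pics/s15.png

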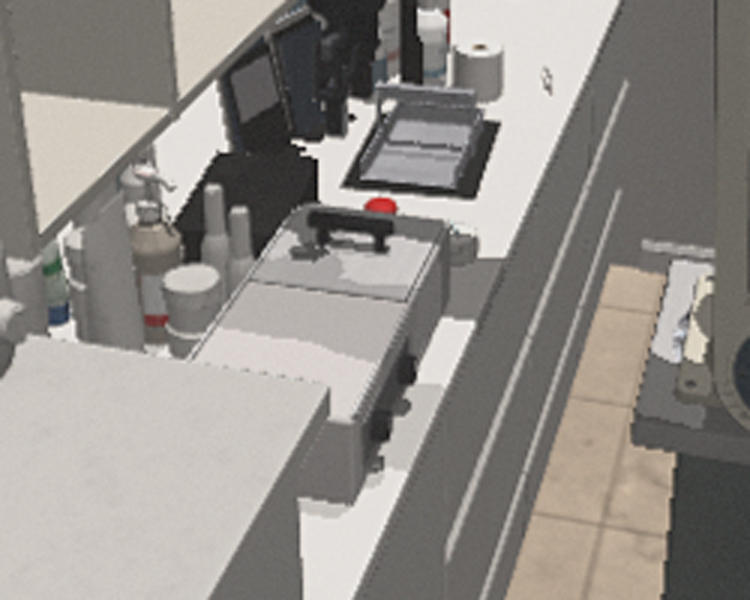

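Cover is shut, its right edge (col 172) level with the warmer's end. Both red stones, the timer and the pot look unmoved. One last numeric check on positions.

```bash
python3 - <<'E'
from path import *
import pickle
c=pickle.load(open("w15.pkl","rb"))
a=onz(c,(283,146),132);b=onz(c,(278,263),132);h=(a+b)/2;print("cover bar",h.round(1))
print("cover edges y",onz(c,(177,190),97).round(1),onz(c,(381,190),97).round(1),"warmer R end",onz(c,(176,88),92).round(1))
ct=arm.calibration("top"); im=arm.get_image("top"); im0=cv2.imread("pics/top0.png")[:,:,::-1]
def patch(u,v,r=11):
    t=np.ascontiguousarray(im0[v-r:v+r,u-r:u+r]); res=cv2.matchTemplate(np.ascontiguousarray(im[v-r-6:v+r+6,u-r-6:u+r+6]),t,cv2.TM_CCOEFF_NORMED)
    _,m,_,l=cv2.minMaxLoc(res); return l[0]-6,l[1]-6,round(m,2)
for n,u,v in [("timer",280,252),("roll",432,230),("pot",143,176),("red",276,222),("red2",300,218)]: print(n,patch(u,v))
cv2.imwrite("pics/t16.png",cv2.resize(im[150:290,110:460,::-1],None,fx=2.28,fy=2.28,interpolation=cv2.INTER_CUBIC))
E
```

```text
cover bar [448.7  78.1 132. ]
cover edges y [448.6  -4.8  97. ] [442.6 159.4  97. ] warmer R end [370.7  -2.6  92. ]
timer (0, 0, 0.03)
roll (0, 0, 1.0)
pot (0, 0, 1.0)
red (0, 0, 0.75)
red2 (0, 0, 1.0)
```

View pics/t16.png

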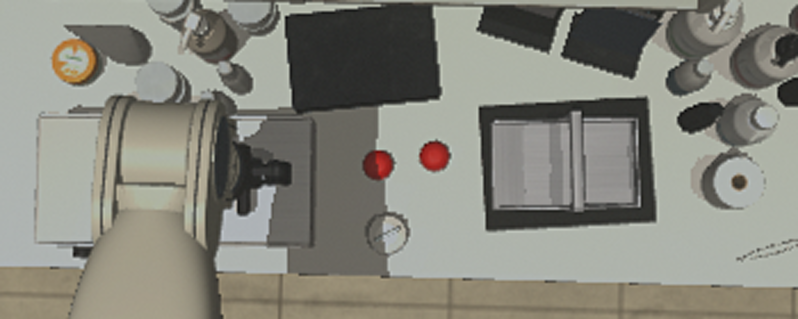

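The top view shows the tray empty on its mat and the timer at (280,252), the same as at the start; its low match score comes from a shadow change. The robot is clear of everything, so I'm handing in.

```bash
python3 -c "
from plant import arm
print(arm.sign_off())"
```

```text
the job is handed in; nothing more can be done
None
```

The job is done and handed in at about 35.7 s. All five stones were poured into the warmer's basin, the empty tray is level on its mat and released, and the cover is shut against its stop.

- **Regrasp:** On the first carry, joint 6 came close to its limit at 20° tilt. I set the loaded tray back on its mat, gripped it again with a half turn, and then poured at 45°.
- **Stones:** I counted five in the basin in the top and wrist views before shutting the cover. None were seen elsewhere.
- **Cover:** It stopped about 158 mm from where I gripped it, against 165 mm for full travel. I read that as the cover not having started fully open. Its bar now sits over the basin centre, and its edges match the warmer's end to within about 2 mm.
- **Forces:** At the stop the fingers pushed with 45 N before I eased off. While sliding there was about 16 N of side force, because my first estimate of the warmer's angle was slightly off.
- **Bystanders:** The roll, the pot and one red stone matched their starting pictures exactly. The other red stone matched more weakly, at 0.75 with no shift. The timer's picture match failed because the shadow had moved, but by eye it is at the same pixel as at the start.

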